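Top up the pile of braid reels by feel

ROBOT

A 6-joint arm with a two-finger parallel gripper is mounted at the origin on a cart in front of the work surface, level with it; the furniture and walls round the work are solid. World frame = base frame: x ahead of the robot, y to its left, z up, the work surface at z = 0. Lengths are in m, angles in rad, forces in N, time in s.
With the tool pointing down it reaches from about 0.3 to 0.75 m from the base axis. Payload 8.5 kg.
Tool frame: the origin (TCP) lies at the very end of the fingers, on their centre line; the grasp point (between the pads) lies 19 mm behind it; z points along the fingers, y is the line along which they close (so a half turn about z gives the same grasp; the last joint's range is limited). The gripper opens to 85 mm and grips with 20 to 120 N. Pads are 22 mm wide; open, the fingers measure 114 mm over their backs; the gripper's body (76 mm by 85 mm) begins 54 mm behind the grasp point. The pads swing forward as they close: fully open they stand 13 mm farther back than shut.
Start: joints at [1.087, 0.381, 1.297, -0, 1.464, -0.215], TCP at [0.146, 0.53, 0.231] pointing down, gripper open.
Joint ranges: [-3.11, 3.11], [-0.89, 2.33], [0.22, 2.48], [-1.42, 4.56], [0.17, 2.85], [-2.88, 2.88]. Speed limits (rad/s): [2.39, 2.39, 3.14, 3.14, 3.14, 3.14].

INTERFACE

Orientations are given as a rotation vector (axis times angle).
In Python, from rig import ctrl gives the robot as it stands.
- The arm moves only by the shell command python3 jog.py, which reads ROWS from standard input. ROWS is a JSON list of rows, 1 to 20 of them, each an object with the fields rx, ry, rz (a rotation vector in fractions of the full range, 1 being 60 degrees), tx, ty, tz (the shift in fractions of the full range, 1 being 750 mm), jaw (the finger opening in m); a field left out counts as zero (the opening has to be given); each row is the pose to reach, as a shift and turn from the pose commanded when the command began, along the tool's axes at that moment; what a row does not reach only later rows make up. A row lasts 1/8 s, in which the tool goes at most 0.0625 m and 0.188 rad, less where a joint would pass 70% of its speed; a pose out of reach is approached as far as the arm can. The fingers move at their own pace and stop on an object; the grip force is fixed at half the most. Time passes only in rows, so rows that do not move let the fingers close. It prints the time, the measured TCP pose, the force, the opening and the grip force at its end. A shift or turn number past 1, either way, is cut back to 1. Input that does not fit is refused with a message, and nothing moves.
- ctrl.observe(): the state, without advancing time (a new reading comes with each control period).
- ctrl.grab_frame(name): name is "scene" or "top" or "wrist"; returns the picture (400x640x3 uint8, red, green, blue); there is no depth.
- ctrl.calibration(name): a dict with "fx", "fy", "cx", "cy" (pixels), "cam_to_world" (4x4, takes a point from camera to world coordinates). Camera axes: x right, y down, z forward; pixel columns grow to the right and rows downward; lengths in m; the calibration is good to about 2 mm. The wrist camera is an equidistant fisheye: a pixel r from the principal point sees the ray r / f radians off the axis. A picture is of the moment at which its call begins: read the wrist's pose just before it. calibration takes no time and is no camera call; for the wrist camera it gives the pose at the moment of the call.
- ctrl.job_done(): hands the job in; it is judged then, once.
The state is a dict: "clock": time; "joints": joint angles; "dq": joint speeds; "joint_efforts": joint torques, N m; "position": TCP position; "orientation": TCP orientation; "ft_force": force on the tool from outside, world axes, zero at the start; "wrist_torque": the same for the moment, N m; "gripper_width": finger opening in m; "grasp_force": force on a finger pad.
Only numpy, scipy, OpenCV 4.12 (cv2) and the standard library are available. Lean on these libraries where they do the work, as an engineer would, in place of code of your own. Each camera call takes 0.05 s, during which the arm holds its last target. There are 200 camera calls.

TASK

Put the loose flat blue reel of desolder braid flat, blue side up and centred on top of the pile of the same blue reels standing in the grey cup. How high the pile stands is not known, so lower the held reel gently until you feel it rest on the pile, and only then let go: do not drop it or press hard. Leave the white jar with the black lid and the loose green-flanged solder reel where they stand.

Things in the scene. Friction and masses are not known exactly. Their poses are not given: they have to be found in the camera images.
- solder_wick: the loose reel of desolder braid: a flat disc, blue on top, 52 mm across and 11 mm high, 24 to 45 g, lying flat on the table; 2 mm flanges below and on top with a groove between. Origin: centre of its underside, z up. Grip it from above across its diameter, at any yaw, with the fingertips about 2 mm above the table.
- braid_cup: fixed, round, shallow grey cup, 80 mm across the foot, 68 mm across the rim, 28 mm high. Origin: centre of its underside on the table, z up. A rigid pile of blue braid reels (52 mm across) stands in it on its axis; the pile's flat top is anywhere from 42 to 85 mm above the table. A like cup, not listed, over 13 cm away, holds white reels with green flanges: not that one.
- parts_jar: bystander: loose white jar with a black lid, 54 mm in diameter, 49 mm high, on the table. Origin at the centre of its underside. Leave it alone.
- solder_reel: bystander: loose reel of solder wire with green flanges, 52 mm in diameter, 42 mm high, upright on the table. Origin at the centre of its underside. Leave it alone.

How it is judged:
By the outcome, as a careful person would: the job done as asked, in the order asked, and still so for the second after the job is handed in, with the robot touching nothing.
It also fails if it takes over 42 s, if anything falls off the work surface, if the arm or the gripper's body presses on something with over 40 N, if the wrist force passes 120 N, or if a joint passes its speed limit or range.

## Working session

There is one attempt and no reset: what is moved stays moved. The work goes in short steps, Python scripts to look and compute and a shell command to move; the robot and the scene stay as the last step left them, time stands still between calls to the robot, and variables do not carry over. Pictures are saved under pics/ and viewed, at most 13 in all, crops included, and the job is handed in when it is done.

```bash
ls; mkdir -p pics; python3 - <<'E'
from rig import ctrl
import cv2,numpy as np
s=ctrl.observe();print({k:np.round(v,3) for k,v in s.items()})
for n in("top","scene"):
    cv2.imwrite(f"pics/{n}0.png",ctrl.grab_frame(n)[:,:,::-1]); c=ctrl.calibration(n);print(n,c["fx"],c["cx"],c["cy"],np.round(c["cam_to_world"],3))
E
```

```text
jog.py
pics
rig.py
{'clock': np.float64(0.0), 'joints': array([ 1.087,  0.381,  1.298,  0.   ,  1.464, -0.215]), 'dq': array([ 0.   , -0.002,  0.   , -0.   ,  0.001, -0.   ]), 'joint_efforts': array([-1.0000e-03, -4.4845e+01, -2.3128e+01, -0.0000e+00,  5.0000e-03,
       -0.0000e+00]), 'position': array([0.146, 0.53 , 0.231]), 'orientation': array([-4.210e-01, -3.113e+00,  2.000e-03]), 'ft_force': array([-0.639, -0.116,  0.652]), 'wrist_torque': array([-0.002, -0.049, -0.062]), 'grasp_force': np.float64(0.0), 'gripper_width': np.float64(0.085)}
top 444.114400585384 329.6288519798748 202.8553596248975 [[ 0.021 -0.993  0.119  0.366]
 [-1.    -0.02   0.009 -0.053]
 [-0.007 -0.119 -0.993  1.344]
 [ 0.     0.     0.     1.   ]]
scene 490.92004696561486 310.7267897401326 202.06753606129362 [[ 0.659 -0.449  0.603 -0.16 ]
 [-0.752 -0.406  0.519 -0.599]
 [ 0.012 -0.796 -0.605  0.722]
 [ 0.     0.     0.     1.   ]]
```

View pics/top0.png

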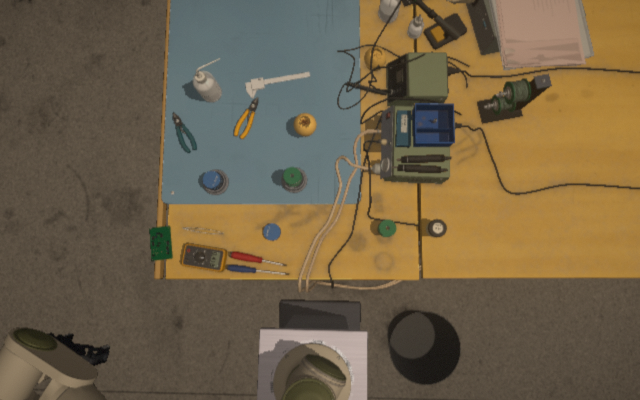

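View pics/scene0.png

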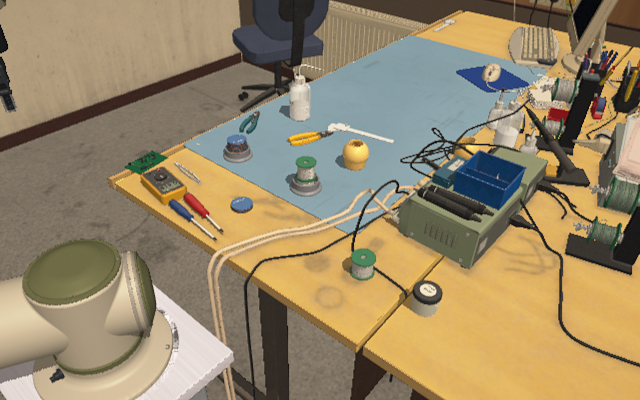

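The top view shows the loose blue reel at about (272,232), the blue pile in its cup at (213,181), the green cup at (292,179), the loose solder reel at (387,228) and the jar at (437,228). In the scene view the blue reel is at (242,205) and the pile at (237,145).

```bash
cat > h.py <<'E'
from rig import ctrl
import cv2,numpy as np
def ray(c,u,v):
    T=np.array(c["cam_to_world"]);d=T[:3,:3]@[(u-c["cx"])/c["fx"],(v-c["cy"])/c["fy"],1]
    return T[:3,3],d/np.linalg.norm(d)
def onz(c,u,v,z):
    o,d=ray(c,u,v);return o+d*(z-o[2])/d[2]
def tri(r1,r2):
    A=np.stack([r1[1],-r2[1]],1);t=np.linalg.lstsq(A,r2[0]-r1[0],rcond=None)[0]
    a=r1[0]+t[0]*r1[1];b=r2[0]+t[1]*r2[1];return (a+b)/2,np.linalg.norm(a-b)
def blobs(im,box,lo=(100,110,60),hi=(118,255,255)):
    x0,y0,x1,y1=box;h=cv2.cvtColor(im[y0:y1,x0:x1],cv2.COLOR_BGR2HSV)
    m=cv2.inRange(h,lo,hi);n,l,s,c=cv2.connectedComponentsWithStats(m)
    return [(s[i],c[i]+[x0,y0]) for i in range(1,n) if s[i][4]>25],m
E
python3 - <<'E'
from h import *
t=cv2.imread("pics/top0.png");s=cv2.imread("pics/scene0.png")
for im,b in((t,(255,215,290,250)),(t,(190,160,235,205)),(s,(225,190,260,220)),(s,(215,125,260,170))):
    r,m=blobs(im,b);print([(x[0][2:],x[1].round(1)) for x in r])
    h=cv2.cvtColor(im,cv2.COLOR_BGR2HSV);print(h[int(r[0][1][1]),int(r[0][1][0])] if r else "", h[100,220])
a=cv2.resize(t[155:250,185:295],None,fx=6,fy=6,interpolation=cv2.INTER_NEAREST)
b=cv2.resize(s[120:220,200:270],None,fx=5,fy=5,interpolation=cv2.INTER_NEAREST)
cv2.imwrite("pics/a.png",a);cv2.imwrite("pics/b.png",b)
E
```

```text
[]
 [ 95  41 117]
[]
 [ 95  41 117]
[(array([20, 12, 71], dtype=int32), array([242.6, 205. ]))]
[106 110 162] [ 18  53 121]
[]
 [ 18  53 121]
```

View pics/a.png

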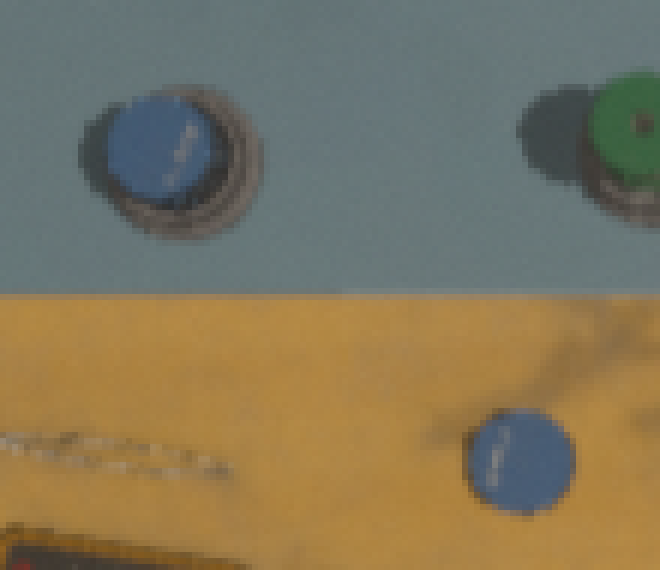

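View pics/b.png

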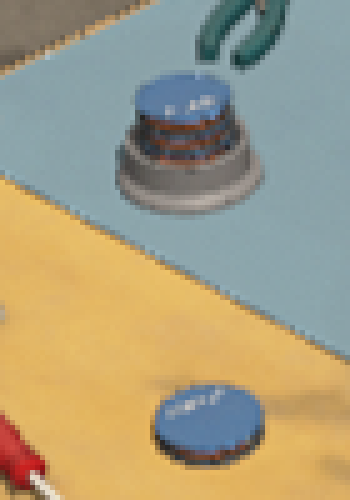

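The crops show the pile's blue top clearly at about (211,179) in top and (236.5,139) in scene. The loose reel is at (272,232) in top and (242,203) in scene. I'll fit ellipses with a looser mask.

```bash
cat >> h.py <<'E'
def disc(im,box,smin=80):
    x0,y0,x1,y1=box;h=cv2.cvtColor(im[y0:y1,x0:x1],cv2.COLOR_BGR2HSV)
    m=cv2.inRange(h,(100,smin,75),(118,255,255));m=cv2.morphologyEx(m,cv2.MORPH_OPEN,np.ones((2,2),np.uint8)) if smin<0 else m
    c=max(cv2.findContours(m,cv2.RETR_EXTERNAL,cv2.CHAIN_APPROX_NONE)[0],key=cv2.contourArea)
    hu=cv2.convexHull(c);f=np.zeros_like(m);cv2.fillPoly(f,[hu],1);v,u=np.nonzero(f)
    return np.array([u.mean()+x0,v.mean()+y0]),np.ptp(u)+1,np.ptp(v)+1
E
python3 - <<'E'
from h import *
t=cv2.imread("pics/top0.png");s=cv2.imread("pics/scene0.png")
ct,cs=ctrl.calibration("top"),ctrl.calibration("scene")
for nm,bt,bs in(("reel",(255,215,290,250),(225,190,260,220)),("pile",(195,160,235,205),(215,128,260,150))):
    a=disc(t,bt);b=disc(s,bs);print(nm,a,b)
    p,e=tri(ray(ct,*a[0]),ray(cs,*b[0]));print(p.round(4),round(e,4))
    for z in(.011,p[2]):print(z,onz(ct,*a[0],z).round(4),onz(cs,*b[0],z).round(4))
E
```

```text
reel (array([272.72727273, 231.75974026]), np.int64(13), np.int64(16)) (array([241.21658986, 203.30414747]), np.int64(21), np.int64(13))
[0.434  0.1289 0.0117] 0.0019
0.011 [0.4348 0.1284 0.011 ] [0.4339 0.1303 0.011 ]
0.011697599508147138 [0.4347 0.1283 0.0117] [0.4334 0.1296 0.0117]
pile (array([210.86147186, 179.12987013]), np.int64(17), np.int64(16)) (array([236.12162162, 139.07432432]), np.int64(19), np.int64(9))
[0.5843 0.3114 0.0515] 0.0003
0.011 [0.591  0.3229 0.011 ] [0.6294 0.3662 0.011 ]
0.051495261394158665 [0.5842 0.3115 0.0515] [0.5844 0.3113 0.0515]
```

```bash
cat >> h.py <<'E'
from scipy.spatial.transform import Rotation as R
def st(): return ctrl.observe()
def totool(target):
    s=st();return R.from_rotvec(s["orientation"]).inv().apply(np.array(target)-s["position"]).round(4)
E
python3 -c "
from h import *
print(totool([.434,.130,.12]),R.from_rotvec(st()['orientation']).as_matrix().round(3));print(ctrl.calibration('wrist'))"
```

```text
[-0.384  -0.309   0.1111] [[-0.964  0.266 -0.001]
 [ 0.266  0.964 -0.001]
 [ 0.    -0.001 -1.   ]]
{'fx': 309.70691628693146, 'fy': 309.70691628693146, 'cx': 320.41052433457804, 'cy': 200.57648500594343, 'cam_to_world': array([[ 2.65045487e-01,  9.31020175e-01,  2.50903016e-01,
         8.23915650e-02],
       [ 9.64235423e-01, -2.55653625e-01, -6.99376403e-02,
         5.47558185e-01],
       [-9.69088502e-04,  2.60466232e-01, -9.65482472e-01,
         3.72318404e-01],
       [ 0.00000000e+00,  0.00000000e+00,  0.00000000e+00,
         1.00000000e+00]])}
```

Units first: shifts go in shares of 750 mm and turns go in shares of 60 degrees. So -0.384 m / 0.75 = -0.512, -0.336 m / 0.75 = -0.448.

```bash
echo '[{"tx": -0.064,"ty": -0.052,"tz": 0.0187,"jaw": 0.085},{"tx": -0.128,"ty": -0.1027,"tz": 0.0373,"jaw": 0.075},{"tx": -0.192,"ty": -0.1547,"tz": 0.056,"jaw": 0.07},{"tx": -0.256,"ty": -0.2067,"tz": 0.0747,"jaw": 0.07},{"tx": -0.32,"ty": -0.2573,"tz": 0.0933,"jaw": 0.07},{"tx": -0.384,"ty": -0.3093,"tz": 0.112,"jaw": 0.07},{"tx": -0.448,"ty": -0.36,"tz": 0.1307,"jaw": 0.07},{"tx": -0.512,"ty": -0.412,"tz": 0.148,"jaw": 0.07},{"tx": -0.512,"ty": -0.412,"tz": 0.148,"jaw": 0.07},{"tx": -0.512,"ty": -0.412,"tz": 0.148,"jaw": 0.07},{"tx": -0.512,"ty": -0.412,"tz": 0.148,"jaw": 0.07}]' | python3 jog.py
python3 - <<'E'
from h import *
import json
c=ctrl.calibration("wrist");im=ctrl.grab_frame("wrist")[:,:,::-1].copy();cv2.imwrite("pics/w1.png",im)
c["cam_to_world"]=np.array(c["cam_to_world"]).tolist();json.dump(c,open("w1.json","w"))
E
```

```text
clock: 1.48
position: [0.4335, 0.1314, 0.1205]
orientation: [-0.418, -3.114, -0.0]
ft_force: [0.7, 0.3, -0.6]
gripper_width: 0.07
grasp_force: 0.0
```

View pics/w1.png

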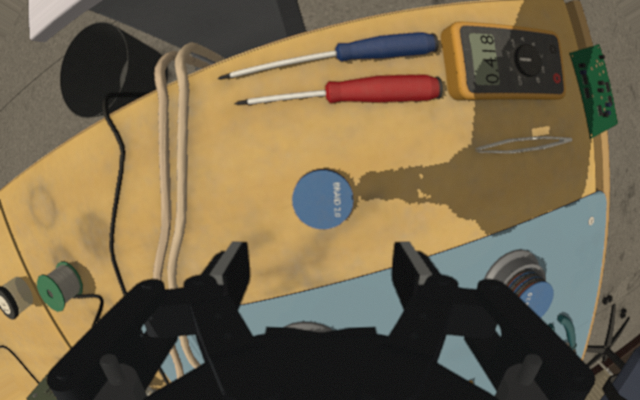

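The wrist view shows the loose reel at (323,198) between and ahead of the fingers, and the blue pile at (537,297). I'll measure both with the fisheye model.

```bash
cat >> h.py <<'E'
def fray(c,u,v):
    T=np.array(c["cam_to_world"]);a=np.array([u-c["cx"],v-c["cy"]])/c["fx"];r=np.hypot(*a)
    d=T[:3,:3]@np.r_[a/r*np.sin(r),np.cos(r)];return T[:3,3],d
def fonz(c,u,v,z):
    o,d=fray(c,u,v);return o+d*(z-o[2])/d[2]
E
python3 - <<'E'
from h import *
import json
c=json.load(open("w1.json"));im=cv2.imread("pics/w1.png")
a=disc(im,(280,155,368,240));b=disc(im,(505,265,560,330));print(a,b)
print(fonz(c,*a[0],.011),"pile",[fonz(c,*b[0],z).round(4) for z in(.045,.05,.055)])
ct=ctrl.calibration("top");print(tri(fray(c,*b[0]),ray(ct,210.86,179.13)))
print(st()["position"],totool([*fonz(c,*a[0],.011)[:2],.012]))
E
```

```text
(array([322.5143898 , 198.77777778]), np.int64(60), np.int64(58)) (array([538.10144928, 297.25032938]), np.int64(33), np.int64(36))
[0.4342061  0.13300062 0.011     ] pile [array([0.5838, 0.3211, 0.045 ]), array([0.5789, 0.3171, 0.05  ]), array([0.574 , 0.3131, 0.055 ])]
(array([0.5831094 , 0.31591455, 0.04712097]), np.float64(0.007228609134602353))
[0.43353677 0.13144763 0.12060497] [-0.0002  0.0017  0.1086]
```

Converted, 0.114 m / 0.75 = 0.152, 0.112 m / 0.75 = 0.1493.

```bash
echo '[{"ty": 0.0013,"tz": 0.0667,"jaw": 0.07},{"ty": 0.0013,"tz": 0.12,"jaw": 0.065},{"ty": 0.0013,"tz": 0.1387,"jaw": 0.062},{"ty": 0.0013,"tz": 0.144,"jaw": 0.06},{"ty": 0.0013,"tz": 0.1493,"jaw": 0.06},{"ty": 0.0013,"tz": 0.152,"jaw": 0.06},{"ty": 0.0013,"tz": 0.152,"jaw": 0.06}]' | python3 jog.py
python3 -c "
from h import *
cv2.imwrite('pics/w2.png',ctrl.grab_frame('wrist')[100:400,160:480,::-1])"
```

```text
clock: 2.4
position: [0.4346, 0.1314, 0.0066]
orientation: [0.421, 3.113, 0.0]
ft_force: [1.5, 0.4, -0.1]
gripper_width: 0.0599
grasp_force: 0.0
```

View pics/w2.png

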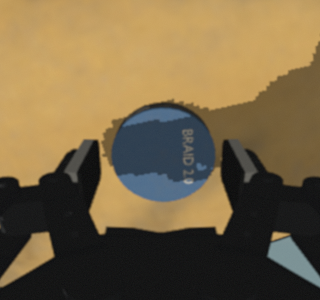

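The reel sits between the pads, centred to within about 1–2 mm, with nothing in the way. I'll feel for the table.

Converted, 0.004 m / 0.75 = 0.0053, 0.002 m / 0.75 = 0.0027.

```bash
echo '[{"ty": 0.0013,"tz": 0.0027,"jaw": 0.06},{"ty": 0.0013,"tz": 0.0053,"jaw": 0.06},{"ty": 0.0013,"tz": 0.0053,"jaw": 0.06}]' | python3 jog.py; echo '[{"tz": 0.0013,"jaw": 0.06},{"tz": 0.0027,"jaw": 0.06},{"tz": 0.0027,"jaw": 0.06}]' | python3 jog.py
```

```text
clock: 2.82
position: [0.4347, 0.1322, 0.0022]
orientation: [-0.421, -3.113, 0.0]
ft_force: [-0.0, -0.1, 0.5]
gripper_width: 0.0604
grasp_force: 0.0
clock: 3.2
position: [0.4347, 0.1323, 0.0003]
orientation: [-0.421, -3.113, 0.0]
ft_force: [0.1, 1.2, 0.3]
gripper_width: 0.0599
grasp_force: 0.0
```

Converted, 0.002 m / 0.75 = 0.0027, 0.001 m / 0.75 = 0.0013.

```bash
echo '[{"tz": 0.0013,"jaw": 0.06},{"tz": 0.0027,"jaw": 0.06},{"tz": 0.0027,"jaw": 0.06}]' | python3 jog.py; echo '[{"jaw": 0.054},{"jaw": 0.054},{"jaw": 0.054}]' | python3 jog.py
```

```text
clock: 3.58
position: [0.4347, 0.1323, -0.0018]
orientation: [-0.421, -3.113, 0.0]
ft_force: [-0.5, -0.3, -0.1]
gripper_width: 0.0603
grasp_force: 0.0
clock: 3.95
position: [0.4347, 0.1323, -0.0017]
orientation: [0.421, 3.113, -0.0]
ft_force: [-0.5, 0.0, -1.2]
gripper_width: 0.0538
grasp_force: 0.0
```

Converted, -0.13 m / 0.75 = -0.1733, -0.09 m / 0.75 = -0.12.

```bash
echo '[{"jaw": 0.045},{"jaw": 0.045},{"jaw": 0.045},{"jaw": 0.045}]' | python3 jog.py; echo '[{"tz": -0.0533,"jaw": 0.045},{"tz": -0.12,"jaw": 0.045},{"tz": -0.1733,"jaw": 0.045},{"tz": -0.1733,"jaw": 0.045},{"tz": -0.1733,"jaw": 0.045}]' | python3 jog.py
python3 -c "
from h import *
cv2.imwrite('pics/w3.png',ctrl.grab_frame('wrist')[100:400,160:640,::-1])
s=st();print(s['ft_force'],s['wrist_torque'],totool([.5842,.3115,.128]))"
```

```text
clock: 4.45
position: [0.4348, 0.1323, -0.0008]
orientation: [0.42, 3.112, 0.0]
ft_force: [-3.5, -0.1, 14.1]
gripper_width: 0.0483
grasp_force: 61.7
clock: 5.08
position: [0.4342, 0.1323, 0.1276]
orientation: [-0.421, -3.112, 0.0]
ft_force: [-0.1, 0.2, -0.5]
gripper_width: 0.0478
grasp_force: 66.9
[ 0.51732113  0.02193    -1.45691676] [0.02603125 0.03411965 0.02280406] [-0.0971  0.2127 -0.0011]
```

View pics/w3.png

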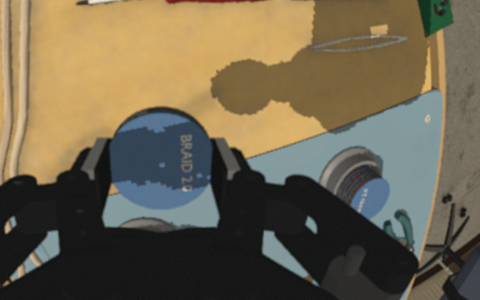

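The reel is held between the pads and looks level, with the pile at about (535,295) in full-frame pixels. Next I'll check where the reel sits in the grip, and the pile.

```bash
python3 - <<'E'
from h import *
im=np.zeros((400,640,3),np.uint8);im[100:400,160:640]=cv2.imread("pics/w3.png");c=ctrl.calibration("wrist")
h=cv2.cvtColor(im,cv2.COLOR_BGR2HSV)[200:320,250:400]
m=cv2.inRange(h,(100,80,40),(120,255,255))
ct=max(cv2.findContours(m,cv2.RETR_EXTERNAL,cv2.CHAIN_APPROX_NONE)[0],key=cv2.contourArea)
hu=cv2.convexHull(ct)+[250,200]
P=np.array([fonz(c,*p[0],.1394)[:2] for p in hu],np.float32)
print(cv2.minEnclosingCircle(P),P.min(0),P.max(0)); s=st();Rm=R.from_rotvec(s["orientation"])
q=Rm.inv().apply(np.c_[P,np.full(len(P),.1394)]-s["position"]);print(q.min(0),q.max(0),cv2.fitEllipse(q[:,:2].astype(np.float32)))
b=disc(im,(505,265,560,330));print(b,[fonz(c,*b[0],z).round(4) for z in(.045,.05,.055,.06)])
E
```

```text
((0.43347883224487305, 0.13246119022369385), 0.02578403241932392) [0.40820172 0.10699973] [0.4590202  0.15768628]
[-0.0245829  -0.02398788 -0.01219081] [ 0.02582434  0.0241107  -0.01207614] ((0.0005486337468028069, 2.2108550183475018e-05), (0.050292834639549255, 0.05118498578667641), 86.53730010986328)
(array([530.44423792, 297.44144981]), np.int64(39), np.int64(42)) [array([0.5862, 0.3157, 0.045 ]), array([0.5814, 0.312 , 0.05  ]), array([0.5766, 0.3083, 0.055 ]), array([0.5718, 0.3046, 0.06  ])]
```

Converted, -0.157 m / 0.75 = -0.2093, -0.08 m / 0.75 = -0.1067.

```bash
echo '[{"tx": -0.0533,"ty": 0.0453,"tz": -0.04,"jaw": 0.045},{"tx": -0.1067,"ty": 0.0907,"tz": -0.04,"jaw": 0.045},{"tx": -0.16,"ty": 0.1333,"tz": -0.04,"jaw": 0.045},{"tx": -0.2093,"ty": 0.1773,"tz": -0.04,"jaw": 0.045},{"tx": -0.2093,"ty": 0.1773,"tz": -0.04,"jaw": 0.045},{"tx": -0.2093,"ty": 0.1773,"tz": -0.04,"jaw": 0.045}]' | python3 jog.py
python3 - <<'E'
from h import *
import json
c=ctrl.calibration("wrist");im=ctrl.grab_frame("wrist")[:,:,::-1].copy();cv2.imwrite("pics/w4.png",im)
c["cam_to_world"]=np.array(c["cam_to_world"]).tolist();json.dump(c,open("w4.json","w"))
s=ctrl.grab_frame("scene")[:,:,::-1];cv2.imwrite("pics/s4.png",s)
E
```

```text
clock: 5.88
position: [0.6207, 0.2186, 0.1566]
orientation: [-0.42, -3.11, 0.002]
ft_force: [0.3, -0.6, -0.1]
gripper_width: 0.0478
grasp_force: 67.0
```

View pics/w4.png

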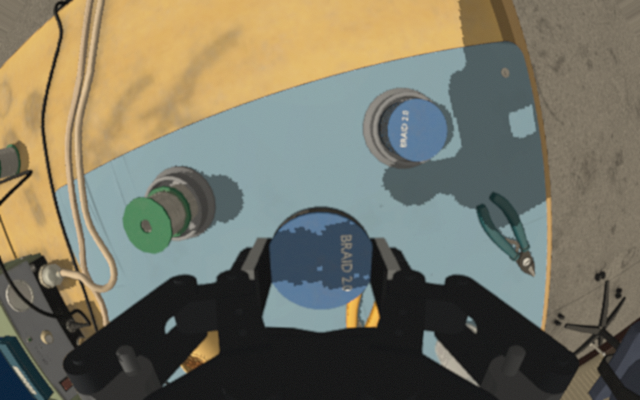

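The pile's blue top is clearly visible at about (418,130), with the cup at (398,128). I'll measure it by disc diameter and by intersecting rays with the other views.

```bash
python3 - <<'E'
from h import *
import json
c=json.load(open("w4.json"));im=cv2.imread("pics/w4.png")
h=cv2.cvtColor(im,cv2.COLOR_BGR2HSV)[85:180,355:460];m=cv2.inRange(h,(102,100,75),(118,255,255))
k=max(cv2.findContours(m,cv2.RETR_EXTERNAL,cv2.CHAIN_APPROX_NONE)[0],key=cv2.contourArea);hu=(cv2.convexHull(k)+[355,85])[:,0]
print(hu.min(0),hu.max(0),h[45,80],h[60,62])
for z in(.045,.05,.055,.06):
    P=np.array([fonz(c,*p,z)[:2] for p in hu],np.float32);e=cv2.fitEllipse(P);print(z,np.round(e[0],4),np.round(e[1],4))
f=np.zeros((400,640),np.uint8);cv2.fillPoly(f,[hu],1);v,u=np.nonzero(f);q=(u.mean(),v.mean())
w=fray(c,*q);t=ray(ctrl.calibration("top"),210.9,179.2);s=ray(ctrl.calibration("scene"),236.1,139.1)
print(q,tri(w,t),tri(w,s),tri(t,s))
E
```

```text
[400 100] [445 160] [105  98 153] [105 101 154]
0.045 [0.5852 0.3131] [0.0503 0.0513]
0.05 [0.5846 0.3116] [0.0493 0.0503]
0.055 [0.5841 0.3101] [0.0483 0.0493]
0.06 [0.5835 0.3085] [0.0473 0.0483]
(np.float64(423.2272277227723), np.float64(131.55693069306932)) (array([0.585357  , 0.31319452, 0.05169708]), np.float64(0.004474495543459243)) (array([0.58744648, 0.31583161, 0.04839304]), np.float64(0.0008970231217683103)) (array([0.58407417, 0.31125085, 0.051565  ]), np.float64(0.0003048663618225604))
```

```bash
python3 - <<'E'
from h import *
import json
c=json.load(open("w4.json"));im=cv2.imread("pics/w4.png")
h=cv2.cvtColor(im,cv2.COLOR_BGR2HSV)[85:180,355:460];
for smin in(75,85,92):
    m=cv2.inRange(h,(102,smin,75),(118,255,255));m=cv2.morphologyEx(m,cv2.MORPH_OPEN,np.ones((3,3),np.uint8))
    k=max(cv2.findContours(m,cv2.RETR_EXTERNAL,cv2.CHAIN_APPROX_NONE)[0],key=cv2.contourArea);hu=(cv2.convexHull(k)+[355,85])[:,0]
    print(smin,hu.min(0),hu.max(0))
    for z in(.045,.05,.055,.06):
        P=np.array([fonz(c,*p,z)[:2] for p in hu],np.float32);e=cv2.fitEllipse(P);print(z,np.round(e[0],4),np.round(e[1],4))
a=im[85:180,355:460].copy();cv2.polylines(a,[hu-[355,85]],True,(0,0,255));cv2.imwrite("pics/m.png",cv2.resize(a,None,fx=5,fy=5))
E
```

```text
75 [388  99] [447 160]
0.045 [0.5849 0.3128] [0.0525 0.054 ]
0.05 [0.5844 0.3113] [0.0515 0.0529]
0.055 [0.5838 0.3098] [0.0505 0.0519]
0.06 [0.5833 0.3083] [0.0494 0.0508]
85 [388  99] [446 160]
0.045 [0.5849 0.3128] [0.0522 0.0533]
0.05 [0.5844 0.3113] [0.0511 0.0522]
0.055 [0.5839 0.3098] [0.0501 0.0512]
0.06 [0.5833 0.3082] [0.0491 0.0501]
92 [388  99] [446 160]
0.045 [0.585  0.3128] [0.0517 0.0528]
0.05 [0.5844 0.3112] [0.0507 0.0518]
0.055 [0.5839 0.3097] [0.0497 0.0507]
0.06 [0.5833 0.3082] [0.0486 0.0497]
```

View pics/m.png

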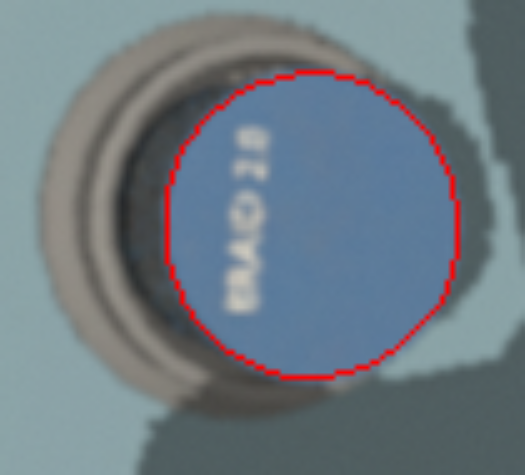

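The contour follows the pile's top exactly: centre (0.5843, 0.3112), top about 50 mm up. I'll move over it and correct the position before lowering.

```bash
echo '[{"tx": 0.04,"ty": 0.0533,"jaw": 0.045},{"tx": 0.0787,"ty": 0.1067,"jaw": 0.045},{"tx": 0.0787,"ty": 0.1067,"tz": 0.0533,"jaw": 0.045},{"tx": 0.0787,"ty": 0.1067,"tz": 0.1,"jaw": 0.045},{"tx": 0.0787,"ty": 0.1067,"tz": 0.1,"jaw": 0.045},{"tx": 0.0787,"ty": 0.1067,"tz": 0.1,"jaw": 0.045}]' | python3 jog.py
python3 -c "
from h import *
s=st();print(totool([.5848,.311,.06]),s['position'],s['orientation'],s['ft_force'])"
```

```text
clock: 6.72
position: [0.5864, 0.3115, 0.0852]
orientation: [0.421, 3.111, 0.002]
ft_force: [0.5, -0.6, 0.1]
gripper_width: 0.0479
grasp_force: 67.1
[ 0.0014 -0.001   0.0252] [0.58639027 0.3115145  0.08522919] [4.21297911e-01 3.11094668e+00 1.67722000e-03] [ 0.5496939  -0.62194502  0.14575632]
```

Converted, 0.025 m / 0.75 = 0.0333, 0.023 m / 0.75 = 0.0307.

```bash
echo '[{"tx": 0.002,"ty": -0.0013,"tz": 0.0133,"jaw": 0.045},{"tx": 0.002,"ty": -0.0013,"tz": 0.0227,"jaw": 0.045},{"tx": 0.002,"ty": -0.0013,"tz": 0.0267,"jaw": 0.045},{"tx": 0.002,"ty": -0.0013,"tz": 0.0307,"jaw": 0.045},{"tx": 0.002,"ty": -0.0013,"tz": 0.0333,"jaw": 0.045},{"tx": 0.002,"ty": -0.0013,"tz": 0.0333,"jaw": 0.045},{"tx": 0.002,"ty": -0.0013,"tz": 0.0333,"jaw": 0.045}]' | python3 jog.py
python3 -c "
from h import *
s=st();print(totool([.5848,.311,.06]),s['position'],s['ft_force'],s['wrist_torque'])"
```

```text
clock: 7.6
position: [0.5841, 0.3111, 0.0585]
orientation: [0.421, 3.113, 0.0]
ft_force: [1.2, 0.1, 0.6]
gripper_width: 0.0478
grasp_force: 67.1
[-0.0006  0.0001 -0.0015] [0.58414421 0.31105594 0.05846825] [1.22608775 0.1331099  0.56210417] [-0.00965191  0.02064591 -0.00185544]
```

Converted, 0.003 m / 0.75 = 0.004, 0.002 m / 0.75 = 0.0027.

```bash
for i in 1; do echo '[{"tx": -0.0007,"tz": 0.0013,"jaw": 0.045},{"tx": -0.0007,"tz": 0.0027,"jaw": 0.045},{"tx": -0.0007,"tz": 0.004,"jaw": 0.045},{"tx": -0.0007,"tz": 0.004,"jaw": 0.045}]' | python3 jog.py; done; echo '[{"tz": 0.0013,"jaw": 0.045},{"tz": 0.0027,"jaw": 0.045},{"tz": 0.0027,"jaw": 0.045}]' | python3 jog.py
```

```text
clock: 8.1
position: [0.5845, 0.3109, 0.0552]
orientation: [-0.421, -3.113, 0.0]
ft_force: [0.1, 0.2, -1.1]
gripper_width: 0.0477
grasp_force: 67.1
clock: 8.48
position: [0.5845, 0.3109, 0.0532]
orientation: [-0.421, -3.113, 0.0]
ft_force: [-0.5, -0.0, -0.5]
gripper_width: 0.0481
grasp_force: 67.1
```

Converted, 0.001 m / 0.75 = 0.0013, 0.0005 m / 0.75 = 0.0007.

```bash
echo '[{"tz": 0.0007,"jaw": 0.045},{"tz": 0.0013,"jaw": 0.045},{"tz": 0.0013,"jaw": 0.045}]' | python3 jog.py
```

```text
clock: 8.85
position: [0.5845, 0.3109, 0.0523]
orientation: [-0.421, -3.113, 0.0]
ft_force: [-0.6, 0.6, -0.4]
gripper_width: 0.0479
grasp_force: 67.1
```

Converted, 0.001 m / 0.75 = 0.0013, 0.0005 m / 0.75 = 0.0007.

```bash
echo '[{"tz": 0.0007,"jaw": 0.045},{"tz": 0.0013,"jaw": 0.045},{"tz": 0.0013,"jaw": 0.045}]' | python3 jog.py
```

```text
clock: 9.22
position: [0.5846, 0.3109, 0.0522]
orientation: [0.421, 3.113, 0.0]
ft_force: [-2.7, -1.2, 6.2]
gripper_width: 0.0478
grasp_force: 68.6
```

Contact felt (about 6 N). I'll ease slightly and open.

Converted, -0.0005 m / 0.75 = -0.0007.

```bash
echo '[{"tz": -0.0007,"jaw": 0.045},{"tz": -0.0007,"jaw": 0.045}]' | python3 jog.py; echo '[{"jaw": 0.053},{"jaw": 0.056},{"jaw": 0.06},{"jaw": 0.064},{"jaw": 0.068},{"jaw": 0.068}]' | python3 jog.py
python3 -c "
from h import *
cv2.imwrite('pics/w5.png',ctrl.grab_frame('wrist')[100:400,160:480,::-1])"
```

```text
clock: 9.48
position: [0.5846, 0.3109, 0.0521]
orientation: [0.421, 3.113, 0.0]
ft_force: [-1.8, -0.6, 4.3]
gripper_width: 0.0476
grasp_force: 68.4
clock: 10.22
position: [0.5845, 0.3109, 0.0518]
orientation: [0.421, 3.113, -0.0]
ft_force: [-1.3, 0.0, -0.3]
gripper_width: 0.0678
grasp_force: 0.0
```

View pics/w5.png

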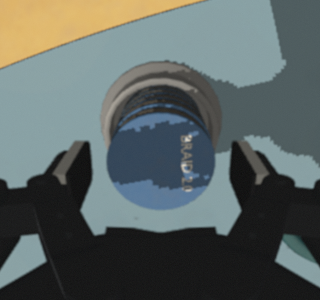

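The reel rests blue side up on the pile and both fingers are clear of it. I'll go straight up and check the centring.

Converted, -0.12 m / 0.75 = -0.16, -0.08 m / 0.75 = -0.1067.

```bash
echo '[{"tz": -0.0133,"jaw": 0.075},{"tz": -0.04,"jaw": 0.08},{"tz": -0.0933,"jaw": 0.085},{"tz": -0.16,"jaw": 0.085},{"tx": -0.0667,"ty": -0.0667,"tz": -0.16,"jaw": 0.085},{"tx": -0.1067,"ty": -0.1067,"tz": -0.16,"jaw": 0.085},{"tx": -0.1067,"ty": -0.1067,"tz": -0.16,"jaw": 0.085},{"tx": -0.1067,"ty": -0.1067,"tz": -0.16,"jaw": 0.085}]' | python3 jog.py
python3 - <<'E'
from h import *
c=ctrl.calibration("wrist");im=ctrl.grab_frame("wrist")[:,:,::-1].copy()
h=cv2.cvtColor(im,cv2.COLOR_BGR2HSV)[:250];m=cv2.inRange(h,(102,85,60),(118,255,255));m=cv2.morphologyEx(m,cv2.MORPH_OPEN,np.ones((3,3),np.uint8))
for k in cv2.findContours(m,cv2.RETR_EXTERNAL,cv2.CHAIN_APPROX_NONE)[0]:
    if cv2.contourArea(k)<400: continue
    hu=cv2.convexHull(k)[:,0];P=np.array([fonz(c,*p,.0615)[:2] for p in hu],np.float32);e=cv2.fitEllipse(P);print(hu.min(0),hu.max(0),np.round(e[0],4),np.round(e[1],4))
a=np.vstack([im[:300],cv2.resize(ctrl.grab_frame("scene")[100:200,160:373,::-1],(640,300))]);cv2.imwrite("pics/f.png",a)
E
```

```text
clock: 11.28
position: [0.6402, 0.2129, 0.1723]
orientation: [0.421, 3.113, 0.001]
ft_force: [0.4, 0.1, 0.0]
gripper_width: 0.0851
grasp_force: 0.0
[387  77] [444 136] [0.5853 0.3105] [0.0513 0.0522]
```

View pics/f.png

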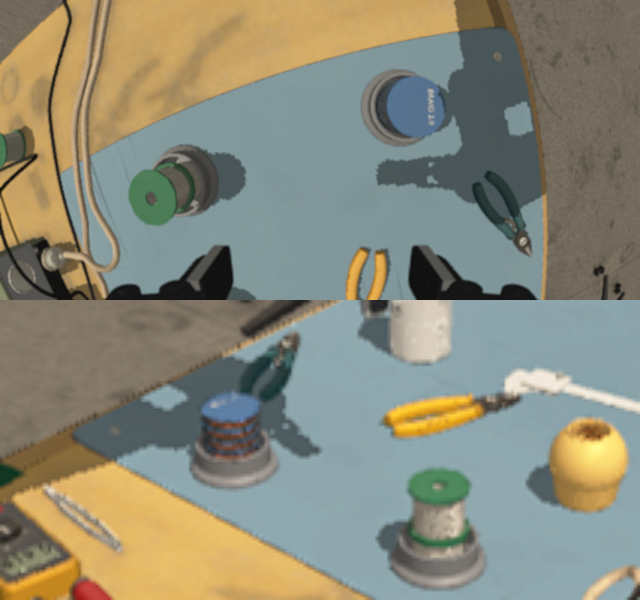

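The reel lies flat on the pile at (0.5853, 0.3105), within about 1 mm of its axis, and the arm is clear.

```bash
python3 -c "
from rig import ctrl
print(ctrl.job_done())"
```

```text
the job is handed in; nothing more can be done
None
```

The blue reel lies flat, blue side up, on the pile in the grey cup, about 1 mm off centre; I lowered it until I felt about 6 N of contact, then let go, never went near the jar or the solder reel, and handed the job in at about 11 s.

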